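# Slide the spacer along the rail into the scanning corner

## Task

Get the orange L-shaped spacer ready for scanning: with the fingertips, push it flat against the aluminium rail of the fixture plate, then, keeping it against the rail, slide it along into the blue corner pocket until it is fully home, flush with the rail and touching the end stop. Keep it flat on the plate all the way, never lifted or tipped, and leave the socket, the wrench and the spray can where they are. Finish with the hand clear of everything.

Things in the scene. Friction and masses are not known exactly. Their poses are not given: they have to be found in the camera images.
- fixture: Fixed dark steel scanning plate with white target dots, 220 (its x) x 400 (its y) x 12 mm, flat on the table. Origin: centre of its underside; z up; yaw up to 17 degrees either way. Top surface at z = 12 mm. An aluminium rail runs all along its +x side: face looking to -x at x = 75 mm, 22 mm wide, 20 mm high above the plate. The blue corner pocket is at the rail's +y end.
- corner (a point): Inner corner of the pocket on the plate's top surface, where the rail's face meets the end stop's face: (75, 165, 12) mm in the fixture's frame; axes as the fixture's. The blue end stop's face looks to -y, at fixture y = 165 mm; it is 22 mm thick, 20 mm high and reaches from the rail to x = -1 mm.
- lip (a point): Inner front corner of the pocket's blue outer lip, (21, 137, 12) mm in the fixture's frame. The lip's inner face is parallel to the rail, 54 mm from it, from y = 137 to 165 mm; lip 22 mm wide, 20 mm high. In front of it a slanted lead-in block flares away from the rail and reaches to about y = 119 mm. The pocket is entered along the rail, moving to +y.
- spacer: Loose orange L-shaped aluminium spacer, 16 mm thick, 0.1 to 0.21 kg, flat on the plate 1 to 9 cm from the rail, yaw within 17 degrees of the fixture's. Origin: centre of the underside of its 50 (x) x 100 (y) mm outline; z up. Its straight long side is the +x face, towards the rail. Wide head: x -25 to 25, y 0 to 50. Narrow tail: x 3 to 25, y -50 to 0. Home: origin at (50, 115, 12) mm of the fixture.
- shoulder (a point): The spacer's open inner corner at its underside, (3, 0, 0) mm in its frame: the head's shoulder face looks to -y (x -25 to 3 mm) and the tail's face looks to -x (y -50 to 0 mm). A fingertip there can press the tail to the rail (+x) and drive the head along it (+y). It slides with ordinary metal friction.
- spacer_front (a point): Bottom corner of the spacer at the head's end of its straight side, (25, 50, 0) mm in the spacer's frame; it comes to the pocket's corner when home.
- spacer_tail (a point): Bottom corner of the spacer at the tail's end of its straight side, (25, -50, 0) mm in the spacer's frame.
- socket: Loose bystander: steel wrench socket, 24 mm diameter, 32 mm tall, standing on the plate on the side away from the rail. Origin: centre of its underside.
- wrench: Loose bystander: open-ended wrench 170 mm long lying along its x on the table to the robot's right of the plate.
- spray: Loose bystander: aluminium spray can with a white band and a red cap, 66 mm diameter, 190 mm tall, standing on the table to the robot's left of the plate. Origin: centre of its underside.
Mind the look-alikes: they are no part of the job. There is more than one size of the spacer; the job needs the largest.

How it is judged:
On the way, in this order (a step that is already met when the one before it is completed fails the run):
1. the spacer lies flat against the rail, both ends within 3 mm, still at least 20 mm short of the end stop (x of each of spacer_front, spacer_tail in the frame of fixture above 0.072 m and y of spacer_front in the frame of fixture below 0.145 m), for 0.2 s.
2. the spacer is home in the pocket: both ends within 3 mm of the rail, head within 3 mm of the end stop (x of each of spacer_front, spacer_tail in the frame of fixture above 0.072 m and y of spacer_front in the frame of fixture above 0.162 m), for 0.2 s.
At the end, for the whole second after the job is handed in: The spacer lies flat and still on the plate in the pocket, both ends of its straight side within 3 mm of the rail and its head within 3 mm of the end stop; nothing is touched (all of step 2 and angle between the y axis of spacer and the y axis of fixture, either way round below 0.05 rad and z of spacer in the frame of fixture between 0.009 and 0.015 m and angle between spacer's own z axis and vertical below 0.05 rad and linear speed of spacer below 0.01 m/s).
It fails at once if the spacer is lifted more than 6 mm off the plate (z of spacer in the frame of fixture above 0.018 m).
It fails at once if the spacer is tipped by more than about 10 degrees (angle between spacer's own z axis and vertical above 0.17 rad).
It fails at once if an end of the spacer is more than 10 mm off the rail once its head is within 65 mm of the end stop (y of spacer_front in the frame of fixture above 0.1 m and x of any of spacer_front, spacer_tail in the frame of fixture below 0.065 m).
It fails at once if a bystander is moved more than 15 mm (distance of any of socket, wrench, spray from where it was at the start of the episode above 0.015 m).
It also fails if it takes over 64 s, if anything falls off the work surface, if the arm or the gripper's body presses on something with over 40 N, if the wrist force passes 120 N, or if a joint passes its speed limit or range.

## Robot

A 6-joint arm with a two-finger parallel gripper is mounted at the origin on the work surface. World frame = base frame: x ahead of the robot, y to its left, z up, the work surface at z = 0. Lengths are in m, angles in rad, forces in N, time in s.
With the tool pointing down it reaches from about 0.3 to 0.775 m from the base axis. Payload 14.6 kg.
Tool frame: the origin (TCP) lies on the centre line of the jaws, within the pads' length; the fingertips stand 17 mm ahead of it and the grasp point (between the pads) lies 2 mm behind it; z points along the fingers, x is the direction in which the jaws open and shut, and the axes are right-handed (so a half turn about z gives the same grasp; the last joint's range is limited). The gripper opens to 94 mm and grips with 3 to 60 N. Pads are 16 mm wide; open, the fingers measure 119 mm over their backs; the gripper's body (75 mm by 177 mm) begins 78 mm behind the grasp point.
Start: joints at [-1.338, 0.3, 1.521, -0, 1.321, -0.067], TCP at [0.162, -0.525, 0.222] pointing down, gripper open.
Joint ranges: [-3.03, 3.03], [-0.79, 2.21], [0.23, 2.52], [-1.04, 4.18], [0, 3.07], [-2.55, 2.55]. Speed limits (rad/s): [2.22, 2.22, 2.57, 3.14, 3.14, 3.14].

## Interface

Orientations are given as [roll, pitch, yaw] about the fixed x, y, z axes, in that order (R = Rz(yaw) Ry(pitch) Rx(roll)).
In Python, from station import ctrl gives the robot as it stands. The module is installed in compiled form; this text tells all that it offers.
- The arm moves only by the tool drive_tool, never from a script. Its argument "increments" is a list of rows, each a list of 3 entries, a list of its own where there are three numbers: the turn, a rotation vector about the tool's x, y, z in degrees, then the shift along the tool's x, y, z in mm, then the opening, from 0 (shut) to 1 (fully open). In form: [[[ax, ay, az], [dx, dy, dz], hand], ...]. A call has 1 to 20 rows; each row shifts and turns the commanded pose from where the row before left it, along the tool's axes as they then stand; what a row does not reach is not made up. A row lasts 1/8 s, in which the tool goes at most 62.5 mm and 10.7 degrees, less where a joint would pass 70% of its speed; a pose out of reach is approached as far as the arm can. A call with a gripper value outside its range is refused whole. The fingers move at their own pace and stop on an object; "squeeze" is the grip in N (left out, the last holds). Time passes only in rows, so rows that do not move let the fingers close. It gives the time, the measured TCP pose, the force and the opening at its end, in the units of the state.
- ctrl.get_obs(): the state, without advancing time (a new reading comes with each control period).
- ctrl.camera(name): name is "side" or "top" or "wrist"; returns the picture (480x640x3 uint8, red, green, blue); there is no depth.
- ctrl.calibration(name): a dict with "fx", "fy", "cx", "cy" (pixels), "rvec" (rotation vector, rad) and "tvec" (3), from world to camera coordinates, as OpenCV has them. Camera axes: x right, y down, z forward; pixel columns grow to the right and rows downward; lengths in m; the calibration is good to about 2 mm. A picture is of the moment at which its call begins: read the wrist's pose just before it. calibration takes no time and is no camera call; for the wrist camera it gives the pose at the moment of the call.
- ctrl.hand_in(): hands the job in, once; it reports no verdict.
The state is a dict: "time_s": time; "qpos": joint angles; "joint_vel": joint speeds; "tau": joint torques, N m; "ee_pos": TCP position; "eef_rot": TCP orientation; "force": force on the tool from outside, world axes, zero at the start; "moment": the same for the moment, N m; "grip_width": finger opening in m.
Only numpy, scipy, OpenCV 4.12 (cv2) and the standard library are available. Lean on these libraries where they do the work, as an engineer would, in place of code of your own. Each camera call takes 0.05 s, during which the arm holds its last target.

## Working session

There is one attempt and no reset: what is moved stays moved. The work goes in short steps, Python scripts to look and compute and a tool call to move; the robot and the scene stay as the last step left them, time stands still between calls to the robot, and variables do not carry over. Pictures are saved under pics/ and viewed, and the job is handed in when it is done.

Besides the shell and the picture viewer there is one more tool, called after "Call:" as name([rows], argument=value, ...), one row to a line, values as JSON. drive_tool: Moves the arm, as the interface text tells. Its arguments: {"type":"object","properties":{"increments":{"type":"array"},"squeeze":{"type":"number"}},"required":["increments"]}

```bash
mkdir -p pics
python3 - <<'E'
from station import ctrl
import cv2
o=ctrl.get_obs()
for k,v in o.items(): print(k,v)
for n in ("top","side"):
    im=ctrl.camera(n); cv2.imwrite(f"pics/{n}0.png",im[:,:,::-1]); print(n,ctrl.calibration(n))
E
```

```text
time_s 0.0
qpos [-1.33760069e+00  3.00460839e-01  1.52161166e+00  2.65874210e-05
  1.32070629e+00 -6.65980809e-02]
joint_vel [-0.00072101 -0.00107155  0.00038704  0.00087569  0.00060232 -0.00034642]
tau [ 2.47311807e-03 -5.31799042e+01 -3.52732766e+01  7.09143095e-02
  2.44248554e-02 -2.98726172e-05]
ee_pos [ 0.16237266 -0.5252166   0.22187902]
eef_rot [-3.14148802e+00  1.18179036e-03 -1.27100914e+00]
force [ 0.17241509 -0.22098692 -0.19581346]
moment [ 0.06914803 -0.06297157 -0.0027289 ]
grip_width 0.09406242124641787
top {'fx': 542.990197961028, 'fy': 542.990197961028, 'cx': 325.0301330618638, 'cy': 241.12464193263395, 'rvec': array([ 2.17948926, -2.21352557,  0.09593243]), 'tvec': array([0.00529854, 0.56006293, 1.11936383])}
side {'fx': 602.5098106948292, 'fy': 602.5098106948292, 'cx': 308.0603698431002, 'cy': 239.66534283124759, 'rvec': array([ 0.94866375, -2.3177769 ,  1.18260429]), 'tvec': array([0.3970378 , 0.24256867, 1.00064629])}
```

```bash
sleep 1
```

```text
(no output)
```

View pics/top0.png

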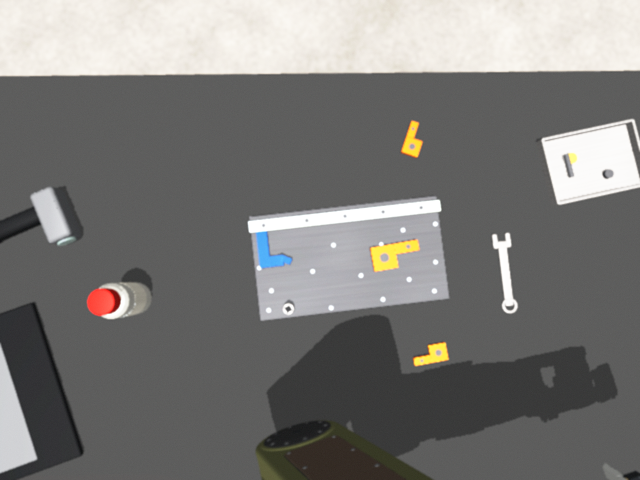

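View pics/side0.png

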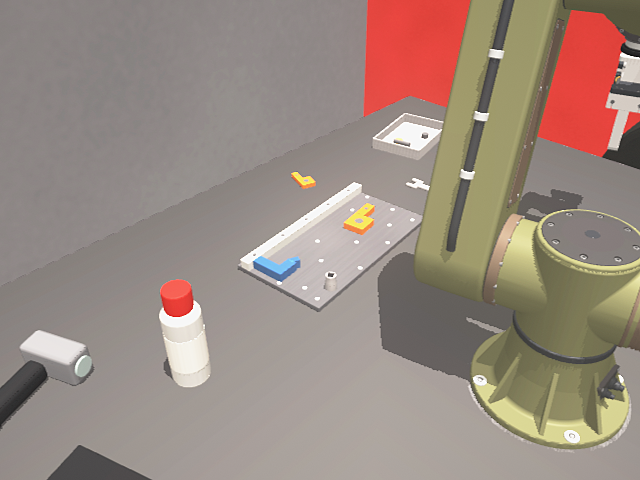

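Things that could be taken for the spacer in the top view: an orange L on the plate (392,256), one beyond the rail (412,140) and one nearer the robot (432,355). The one on the plate is the largest and the only one on the plate, so it is my choice. The rail is on the top side and the blue pocket is at its left end (265,245). The socket is at (288,309), the spray can at about (120,300) and the wrench at (505,275). Next I'll check it in a close crop.

Run:
```python
import cv2
im=cv2.imread("pics/top0.png")
c=cv2.resize(im[190:330,240:460],None,fx=3.6,fy=3.6,interpolation=cv2.INTER_CUBIC)
cv2.imwrite("pics/crop0.png",c); print(c.shape)
hsv=cv2.cvtColor(im,cv2.COLOR_BGR2HSV)
m=cv2.inRange(hsv,(8,150,120),(30,255,255))
for k in cv2.findContours(m,cv2.RETR_EXTERNAL,cv2.CHAIN_APPROX_NONE)[0]:
    if cv2.contourArea(k)>50: print(cv2.contourArea(k),cv2.minAreaRect(k))
```

```text
(504, 792, 3)
454.0 ((429.4698181152344, 353.5056457519531), (18.85886001586914, 35.1376838684082), 79.3803482055664)
748.0 ((395.23614501953125, 254.92214965820312), (23.76689338684082, 47.9556884765625), 79.87532806396484)
423.5 ((413.75006103515625, 138.75), (17.708751678466797, 34.46881866455078), 18.43494987487793)
```

View pics/crop0.png

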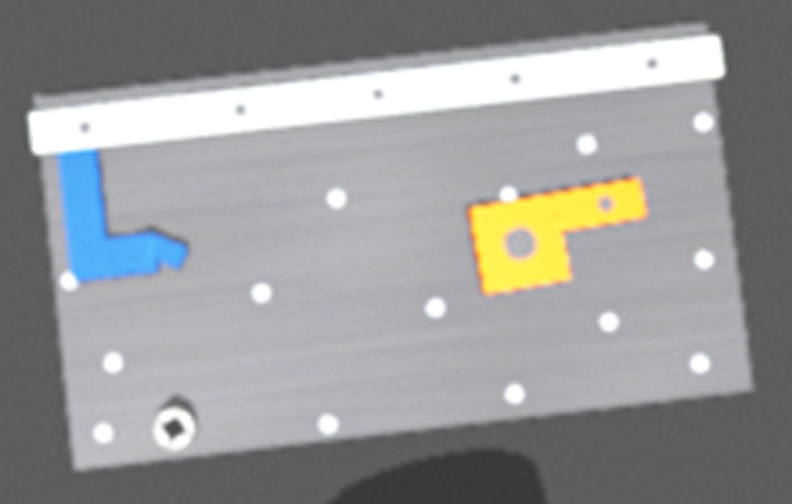

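```bash
cat > h.py <<'E'
import numpy as np, cv2
from scipy.optimize import least_squares
def proj(cal,P):
    K=np.array([[cal["fx"],0,cal["cx"]],[0,cal["fy"],cal["cy"]],[0,0,1]])
    return cv2.projectPoints(np.asarray(P,float),np.asarray(cal["rvec"]),np.asarray(cal["tvec"]),K,None)[0][:,0]
def W(p,L,z=0):  # pose x,y,yaw (m,rad), local mm -> world m
    L=np.asarray(L,float)/1000; c,s=np.cos(p[2]),np.sin(p[2])
    return np.c_[p[0]+c*L[:,0]-s*L[:,1],p[1]+s*L[:,0]+c*L[:,1],L[:,2]+z]
def inv(p,X):
    X=np.atleast_2d(X); c,s=np.cos(p[2]),np.sin(p[2]); d=X[:,:2]-p[:2]
    return np.c_[c*d[:,0]+s*d[:,1],-s*d[:,0]+c*d[:,1]]*1000
def fit(cal,L,px,x0,z=0):
    r=least_squares(lambda p:(proj(cal,W(p,L,z))-px).ravel(),x0,loss="soft_l1")
    return r.x,(proj(cal,W(r.x,L,z))-px)
SP=[[25,50,16],[25,-50,16],[3,-50,16],[3,0,16],[-25,0,16],[-25,50,16]]
FX=[[-110,200,12],[-110,-200,12],[75,200,32],[75,-200,32],[97,200,32],[97,-200,32]]
E
python3 - <<'E'
from station import ctrl
from h import *
c=ctrl.calibration("top")
u=lambda a:(np.array(a)+.5)/3.6-.5+[240,190]
f,e=fit(c,FX,u([(75,469),(752,388),(37,154),(724,76),(28,113),(720,35)]),[.5,0,0]); print("fix",f,np.degrees(f[2]),e.round(1).tolist())
s,e=fit(c,SP,u([(469,207),(641,178),(647,215),(564,231),(571,279),(484,295)]),[.5,0,0],.012); print("sp",s,np.degrees(s[2]),e.round(1).tolist())
print("spacer in fix",inv(f,W(s,SP)))
E
```

```text
fix [ 0.52637588 -0.05370154  0.09924936] 5.6865693948679255 [[-0.4, 0.4], [1.1, 0.6], [-0.4, -0.8], [-0.3, -0.8], [1.0, 0.1], [-0.5, 0.2]]
sp [ 0.52804604 -0.15052966  0.15723552] 9.008931566734296 [[0.4, 0.3], [-0.3, 0.1], [-0.0, 0.2], [-0.5, -0.1], [-0.0, -0.2], [0.5, -0.5]]
spacer in fix [[  14.12788365  -45.15229639]
 [  19.92325054 -144.98422376]
 [  -2.03977348 -146.25920448]
 [  -4.93745693  -96.34324079]
 [ -32.89039659  -97.96594352]
 [ -35.78808004  -48.04997984]]
```

```bash
cat >> h.py <<'E'
from scipy.spatial.transform import Rotation as Ro
def go(o,pos,yaw):
    """tool-frame delta to vertical-down pose with given yaw"""
    R0=Ro.from_euler("xyz",o["eef_rot"]); R1=Ro.from_euler("xyz",[np.pi,0,yaw])
    rv=(R0.inv()*R1).as_rotvec(degrees=True)
    print("turn",rv.round(2),"shift(start axes)",(R0.inv().apply(np.array(pos)-o["ee_pos"])*1000).round(1),"shift(end axes)",(R1.inv().apply(np.array(pos)-o["ee_pos"])*1000).round(1))
E
python3 - <<'E'
from station import ctrl
from h import *
f=np.array([0.52637588,-0.05370154,0.09924936]); s=np.array([0.52804604,-0.15052966,0.15723552])
com=inv(f,W(s,[[4.3,9.7,0]]))[0]; print("com fix",com)
t=W(f,[[-60,com[1],200]])[0]; print(t)
o=ctrl.get_obs(); go(o,t,f[2]-np.pi/2)
c=ctrl.calibration("wrist"); R=cv2.Rodrigues(c["rvec"])[0]; print("cam pos",-R.T@c["tvec"], R)
E
```

```text
com fix [ -4.20179626 -86.58420434]
[ 0.47525048 -0.14580484  0.2       ]
turn [ 0.    0.06 11.49] shift(start axes) [-270.1 -411.    22.3] shift(end axes) [-346.6 -348.9   21.9]
cam pos [ 0.24030989 -0.50252206  0.38326103] [[ 2.96174008e-01 -9.55133834e-01 -5.62943210e-04]
 [-9.17999951e-01 -2.84821941e-01  2.75957519e-01]
 [-2.63736701e-01 -8.12146624e-02 -9.61169668e-01]]
```

Call:
drive_tool([
  [[0,0,4],[0,0,0],0.5],
  [[0,0,7.5],[0,0,0],0],
  [[0,0,0],[-15,-15,0],0],
  [[0,0,0],[-30,-30,0],0],
  [[0,0,0],[-36,-36,0],0],
  [[0,0,0],[-36,-36,0],0],
  [[0,0,0],[-36,-36,0],0],
  [[0,0,0],[-36,-36,0],0],
  [[0,0,0],[-36,-36,0],0],
  [[0,0,0],[-36,-36,0],0],
  [[0,0,0],[-36,-36,0],0],
  [[0,0,0],[-30,-30,10],0],
  [[0,0,0],[-20,-20,12],0],
  [[0,0,0],[0,0,0],0],
  [[0,0,0],[0,0,0],0],
], squeeze=60)

```text
time_s: 1.98
ee_pos: [0.473, -0.1457, 0.2007]
eef_rot: [-3.142, -0.0, -1.47]
force: [-0.7, -0.6, 0.1]
grip_width: 0.0006
```

Run:
```python
from station import ctrl
from h import *
import json
c=ctrl.calibration("wrist")
im=ctrl.camera("wrist"); cv2.imwrite("pics/w1.png",im[:,:,::-1])
json.dump({k:np.asarray(v).tolist() for k,v in c.items()},open("w1.json","w"))
```

```text
(no output)
```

View pics/w1.png

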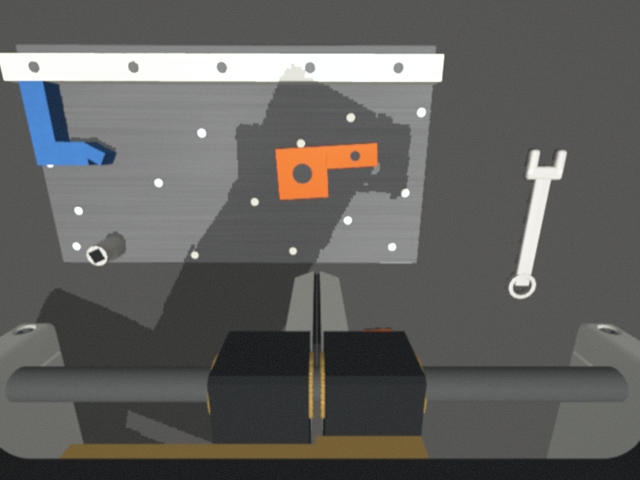

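The wrist view shows the spacer head at about (303,174) and its tail reaching to (377,155). The rail is at rows 54–81, the pocket at (60,140) and the socket at (97,256). I'll zoom in to get the corners.

Run:
```python
import cv2,numpy as np
im=cv2.imread("pics/w1.png")
a=cv2.resize(im[130:210,260:390],None,fx=6,fy=6,interpolation=cv2.INTER_CUBIC)
cv2.imwrite("pics/w1a.png",a)
t=[im[45:90,0:65],im[45:90,400:465],im[230:275,45:110],im[230:275,370:435]]
b=np.vstack([np.hstack(t[:2]),np.hstack(t[2:])])
cv2.imwrite("pics/w1b.png",cv2.resize(b,None,fx=6,fy=6,interpolation=cv2.INTER_CUBIC))
```

```text
(no output)
```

View pics/w1a.png

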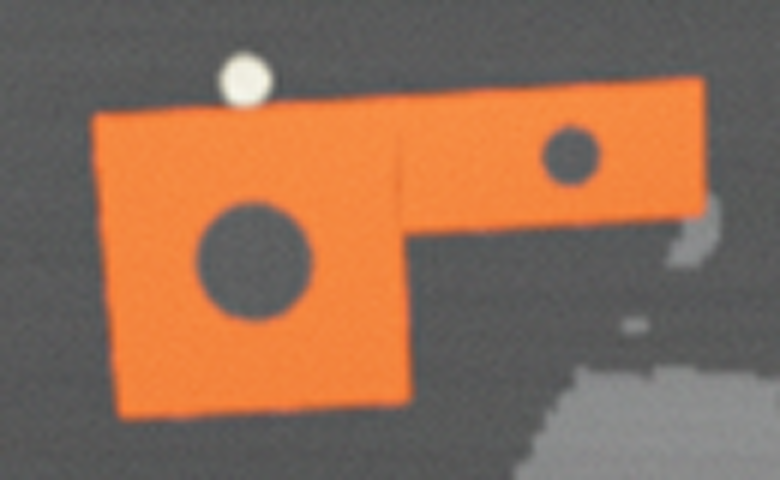

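View pics/w1b.png

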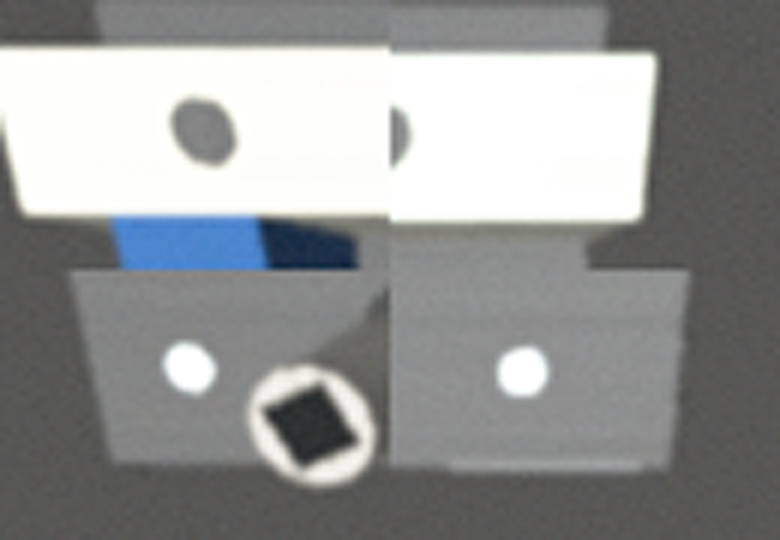

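Run:
```python
from h import *
import json
c=json.load(open("w1.json"))
u=lambda x,y,a,b:[(x+.5)/6-.5+a,(y+.5)/6-.5+b]
F=[[-110,200,12],[-110,-200,12],[75,200,32],[75,-200,32],[97,-200,32],[110,200,12],[110,-200,12]]
px=np.array([u(112,193,45,230),u(280,200,370,230),u(22,215,0,45),u(252,221,400,45),u(265,54,400,45),u(98,5,0,45),u(218,8,400,45)])
f,e=fit(c,F,px,[.52,-.05,.1]); print(f,np.degrees(f[2]),e.round(1).tolist())
px=np.array([u(*p,260,130) for p in [(93,114),(705,78),(705,216),(404,235),(411,403),(119,418)]])
s,e=fit(c,SP,px,[.52,-.15,.1],.012); print(s,np.degrees(s[2]),e.round(1).tolist())
print(inv(f,W(s,SP)).round(1).tolist())
```

```text
[ 0.52557192 -0.05532295  0.10110821] 5.793073932846913 [[-1.0, 2.1], [1.4, 1.1], [-0.0, 0.5], [-0.2, -0.2], [0.2, 0.8], [-3.1, -1.2], [1.7, -1.4]]
[ 0.52875317 -0.15195774  0.15785631] 9.044500238804996 [[-0.5, -0.0], [0.3, -0.0], [0.4, 0.1], [0.0, -0.2], [0.1, -0.0], [-0.3, 0.2]]
[[15.5, -45.1], [21.2, -145.0], [-0.8, -146.2], [-3.6, -96.3], [-31.5, -97.9], [-34.4, -48.0]]
```

```bash
cat >> h.py <<'E'
f=np.array([0.526,-0.0545,0.1003])
E
python3 - <<'E'
from station import ctrl
from h import *
o=ctrl.get_obs(); print(inv(f,o["ee_pos"]))
t=W(f,[[-60,-85,32]])[0]; go(o,t,f[2]-np.pi/2)
E
```

```text
[[-61.91744697 -85.85816287]]
turn [-0.02 -0.02 -0.03] shift(start axes) [ -0.9  -1.8 168.9] shift(end axes) [ -0.9  -1.9 168.9]
```

Call:
drive_tool([
  [[0,0,0],[0,0,20],0],
  [[0,0,0],[0,0,30],0],
  [[0,0,0],[0,0,35],0],
  [[0,0,0],[0,0,35],0],
  [[0,0,0],[-1,-2,25],0],
  [[0,0,0],[0,0,14],0],
  [[0,0,0],[0,0,7],0],
  [[0,0,0],[0,0,3],0],
  [[0,0,0],[0,0,0],0],
])

```text
time_s: 3.15
ee_pos: [0.4755, -0.1448, 0.0319]
eef_rot: [-3.141, -0.0, -1.472]
force: [0.7, 0.5, -0.1]
grip_width: 0.0007
```

Run:
```python
from station import ctrl
from h import *
o=ctrl.get_obs(); print(inv(f,o["ee_pos"]),o["ee_pos"],o["force"])
im=ctrl.camera("wrist"); cv2.imwrite("pics/w2.png",im[:,:,::-1])
```

```text
[[-59.28692868 -84.78857861]] [ 0.47550108 -0.14479896  0.03192935] [ 0.70301176  0.52566499 -0.10176037]
```

View pics/w2.png

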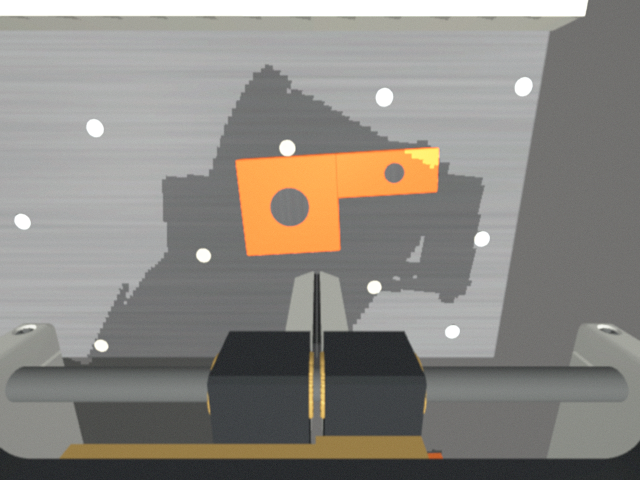

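The closed fingertips are at (294–340,272), just in front of the tail half of the head's near face (247–340,253). They are lined up with its centre of mass, so I can push.

Call:
drive_tool([
  [[0,0,0],[0,-4,0],0],
  [[0,0,0],[0,-4,0],0],
  [[0,0,0],[0,-4,0],0],
  [[0,0,0],[0,-3,0],0],
  [[0,0,0],[0,-3,0],0],
  [[0,0,0],[0,-3,0],0],
  [[0,0,0],[0,-3,0],0],
  [[0,0,0],[0,-4,0],0],
  [[0,0,0],[0,-4,0],0],
  [[0,0,0],[0,-4,0],0],
  [[0,0,0],[0,-4,0],0],
  [[0,0,0],[0,-4,0],0],
  [[0,0,0],[0,-3,0],0],
  [[0,0,0],[0,-3,0],0],
  [[0,0,0],[0,0,0],0],
])

```text
time_s: 5.08
ee_pos: [0.5252, -0.1397, 0.0315]
eef_rot: [-3.141, -0.0, -1.472]
force: [1.1, -0.4, 0.0]
grip_width: 0.0002
```

Run:
```python
from station import ctrl
from h import *
o=ctrl.get_obs(); print(inv(f,o["ee_pos"]),o["ee_pos"],o["force"])
im=ctrl.camera("wrist"); cv2.imwrite("pics/w3.png",im[:,:,::-1])
```

```text
[[ -9.29223962 -84.65303751]] [ 0.52523093 -0.13965804  0.03145267] [ 1.13460974 -0.37233415  0.01693463]
```

View pics/w3.png

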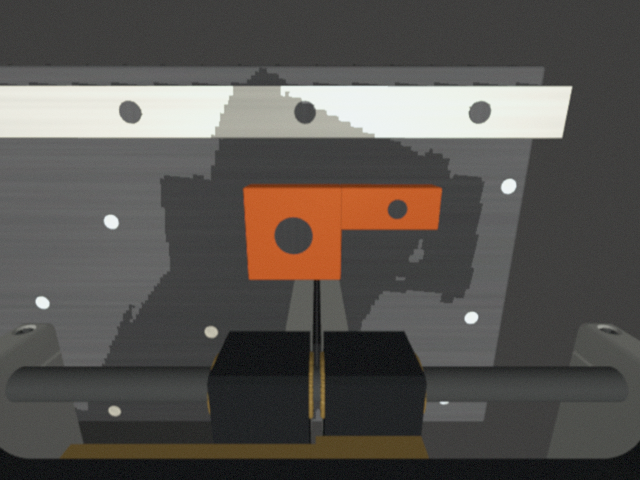

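The spacer has squared up to the fingers. Its straight edge is at row 187 and the rail's face edge at row 137, and the two are parallel. I'll keep pushing to the rail.

Call:
drive_tool([
  [[0,0,0],[0,-3,0],0],
  [[0,0,0],[0,-4,0],0],
  [[0,0,0],[0,-4,0],0],
  [[0,0,0],[0,-4,0],0],
  [[0,0,0],[0,-3,0],0],
  [[0,0,0],[0,-2,0],0],
  [[0,0,0],[0,-2,0],0],
  [[0,0,0],[0,-1,0],0],
  [[0,0,0],[0,-1,0],0],
  [[0,0,0],[0,0,0],0],
])

```text
time_s: 6.38
ee_pos: [0.549, -0.1373, 0.0314]
eef_rot: [-3.141, -0.0, -1.472]
force: [-0.3, -1.1, -0.5]
grip_width: 0.0005
```

Run:
```python
from station import ctrl
from h import *
o=ctrl.get_obs(); print(inv(f,o["ee_pos"]),o["ee_pos"],o["force"])
```

```text
[[ 14.61214047 -84.70150268]] [ 0.54902003 -0.13731267  0.03144288] [-0.26547165 -1.09174047 -0.45978399]
```

Not at the rail yet, so I'll go in 1 mm rows and watch the force.

Call:
drive_tool([
  [[0,0,0],[0,-1,0],0],
  [[0,0,0],[0,-1,0],0],
  [[0,0,0],[0,-1,0],0],
  [[0,0,0],[0,0,0],0],
])

```text
time_s: 6.88
ee_pos: [0.5495, -0.1373, 0.0314]
eef_rot: [3.135, 0.001, -1.472]
force: [-22.3, -2.7, 15.6]
grip_width: 0.0006
```

Run:
```python
from station import ctrl
from h import *
o=ctrl.get_obs(); print(inv(f,o["ee_pos"]),o["ee_pos"],o["force"])
im=ctrl.camera("wrist"); cv2.imwrite("pics/w4.png",cv2.resize(im[50:300,150:550,::-1],None,fx=2,fy=2))
```

```text
[[ 15.04603445 -84.7030879 ]] [ 0.5494519  -0.1372708   0.03141314] [-22.3118592   -2.70459144  15.63115046]
```

View pics/w4.png

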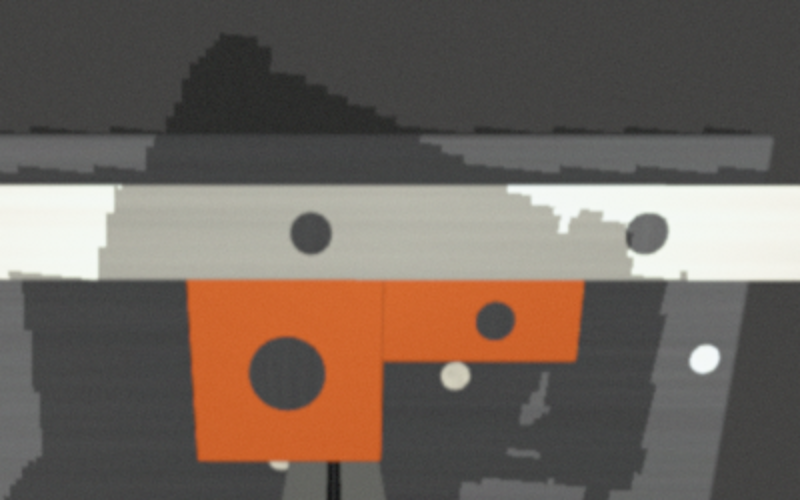

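```bash
cat >> h.py <<'E'
def ray(cal,uv,z):
    R=cv2.Rodrigues(np.asarray(cal["rvec"]))[0]; t=np.asarray(cal["tvec"])
    d=R.T@np.array([(uv[0]-cal["cx"])/cal["fx"],(uv[1]-cal["cy"])/cal["fy"],1]); C=-R.T@t
    return C+d*(z-C[2])/d[2]
E
python3 - <<'E'
from station import ctrl
from h import *
c=ctrl.calibration("wrist")
for n,p in dict(front=(187,281),tail=(584,281),tail3=(577,361),sh=(382,361),h0=(381,461),h50=(198,461)).items():
    print(n,inv(f,ray(c,((p[0]+.5)/2-.5+150,(p[1]+.5)/2-.5+50),.028)))
o=ctrl.get_obs()
E
```

```text
front [[ 74.32325714 -49.55104212]]
tail [[  74.2991328 -148.0146448]]
tail3 [[  53.77742416 -148.40407022]]
sh [[ 53.78546849 -98.34437112]]
h0 [[ 25.99777917 -98.64386298]]
h50 [[ 26.00006801 -49.47774577]]
```

The spacer is flush against the rail along its whole straight side, with the edges coinciding at crop row 281. Its front is at about y = -50, so step 1 should be met. Now I'll back off and move round to the shoulder.

Call:
drive_tool([
  [[0,0,0],[0,2,0],0],
  [[0,0,0],[0,6,0],0],
  [[0,0,0],[0,10,0],0],
  [[0,0,0],[10,0,0],0],
  [[0,0,0],[14,0,0],0],
  [[0,0,0],[9,0,0],0],
  [[0,0,0],[0,-8,0],0],
  [[0,0,0],[0,-10,0],0],
  [[0,0,0],[0,-8,0],0],
  [[0,0,0],[0,-6,0],0],
  [[0,0,0],[0,0,0],0],
])

```text
time_s: 8.3
ee_pos: [0.5694, -0.1682, 0.0313]
eef_rot: [3.142, 0.0, -1.471]
force: [0.2, 0.4, 1.0]
grip_width: 0.0004
```

Run:
```python
from station import ctrl
from h import *
o=ctrl.get_obs(); print(inv(f,o["ee_pos"]),o["ee_pos"],o["force"])
im=ctrl.camera("wrist"); cv2.imwrite("pics/w5.png",cv2.resize(im[50:300,150:550,::-1],None,fx=2,fy=2))
```

```text
[[  31.81307951 -117.50205069]] [ 0.5694189 -0.168226   0.0313164] [0.19835962 0.38336222 1.00193903]
```

View pics/w5.png

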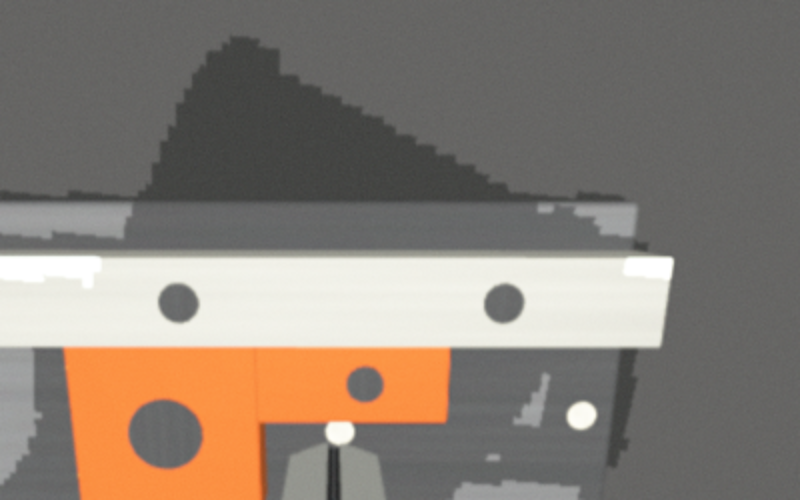

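Still flush, with the fingertips in the notch between the shoulder and the tail. I'll advance gently onto the tail face.

Call:
drive_tool([
  [[0,0,0],[0,-5,0],0],
  [[0,0,0],[0,-3,0],0],
  [[0,0,0],[0,-1.5,0],0],
  [[0,0,0],[0,-1,0],0],
  [[0,0,0],[0,0,0],0],
])

```text
time_s: 8.98
ee_pos: [0.5795, -0.1674, 0.0314]
eef_rot: [3.142, 0.0, -1.472]
force: [-0.4, 0.3, 0.2]
grip_width: 0.0006
```

Run:
```python
from station import ctrl
from h import *
o=ctrl.get_obs(); print(inv(f,o["ee_pos"]),o["ee_pos"],o["force"])
```

```text
[[  41.97226778 -117.72779935]] [ 0.57954963 -0.16743336  0.03143459] [-0.40146271  0.32985951  0.20818352]
```

Call:
drive_tool([
  [[0,0,0],[0,-0.5,0],0],
  [[0,0,0],[0,-0.5,0],0],
  [[0,0,0],[0,0,0],0],
])

```text
time_s: 9.35
ee_pos: [0.5803, -0.1674, 0.0315]
eef_rot: [3.141, 0.0, -1.472]
force: [-2.0, -0.1, 0.9]
grip_width: 0.0008
```

Run:
```python
from station import ctrl
from h import *
o=ctrl.get_obs(); print(inv(f,o["ee_pos"]),o["ee_pos"],o["force"])
```

```text
[[  42.77212773 -117.73860953]] [ 0.58034655 -0.16736402  0.03145148] [-2.01545126 -0.11577729  0.88053386]
```

Call:
drive_tool([
  [[0,0,0],[0,-0.5,0],0],
  [[0,0,0],[-2,0,0],0],
  [[0,0,0],[-2,0,0],0],
  [[0,0,0],[-2,0,0],0],
  [[0,0,0],[-2,0,0],0],
  [[0,0,0],[-3,0,0],0],
  [[0,0,0],[-3,0,0],0],
  [[0,0,0],[-3,0,0],0],
  [[0,0,0],[-3,0,0],0],
])

```text
time_s: 10.48
ee_pos: [0.5784, -0.1478, 0.0312]
eef_rot: [3.14, -0.0, -1.472]
force: [-5.2, -4.0, 1.2]
grip_width: 0.0007
```

Run:
```python
from station import ctrl
from h import *
o=ctrl.get_obs(); print(inv(f,o["ee_pos"]),o["ee_pos"],o["force"],o["grip_width"])
im=ctrl.camera("wrist"); cv2.imwrite("pics/w6.png",cv2.resize(im[50:300,150:550,::-1],None,fx=2,fy=2))
```

```text
[[ 42.84028596 -98.10706649]] [ 0.57844863 -0.14782432  0.03119574] [-5.17240219 -4.01614117  1.22910895] 0.000734492404874275
```

View pics/w6.png

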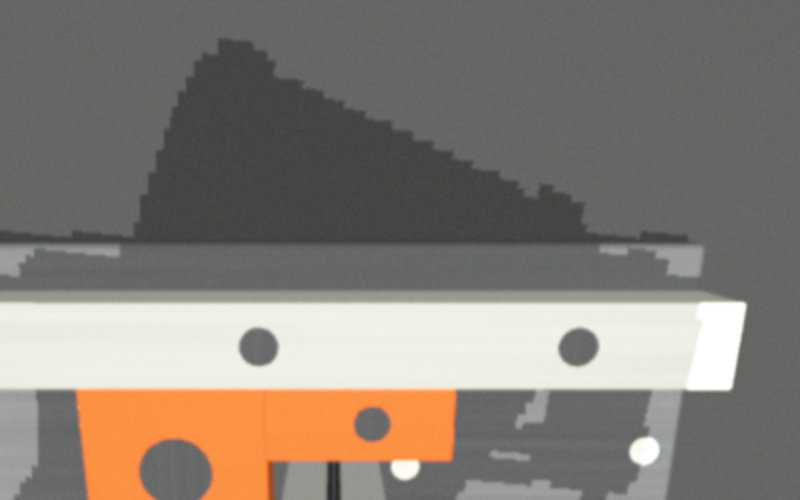

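The spacer stays flush while it slides. I'll continue along the rail.

Call:
drive_tool([
  [[0,0,0],[-3,0,0],0],
  [[0,0,0],[-4,0,0],0],
  [[0,0,0],[-4,0,0],0],
  [[0,0,0],[-4,0,0],0],
  [[0,0,0],[-4,0,0],0],
  [[0,0,0],[-4,0,0],0],
  [[0,0,0],[-4,0,0],0],
  [[0,0,0],[-4,0,0],0],
  [[0,0,0],[-4,0,0],0],
  [[0,0,0],[-4,0,0],0],
  [[0,0,0],[-4,0,0],0],
  [[0,0,0],[-4,0,0],0],
])

```text
time_s: 12.02
ee_pos: [0.5738, -0.1009, 0.0312]
eef_rot: [3.14, -0.0, -1.472]
force: [-5.0, -4.1, 0.7]
grip_width: 0.0005
```

Run:
```python
from station import ctrl
from h import *
o=ctrl.get_obs(); print(inv(f,o["ee_pos"]),o["ee_pos"],o["force"],o["grip_width"])
im=ctrl.camera("wrist"); cv2.imwrite("pics/w7.png",cv2.resize(im[50:300,150:550,::-1],None,fx=2,fy=2))
```

```text
[[ 42.91400852 -50.99400795]] [ 0.57380446 -0.10094066  0.03118995] [-4.99977582 -4.10155217  0.65629182] 0.0005013345862476956
```

View pics/w7.png

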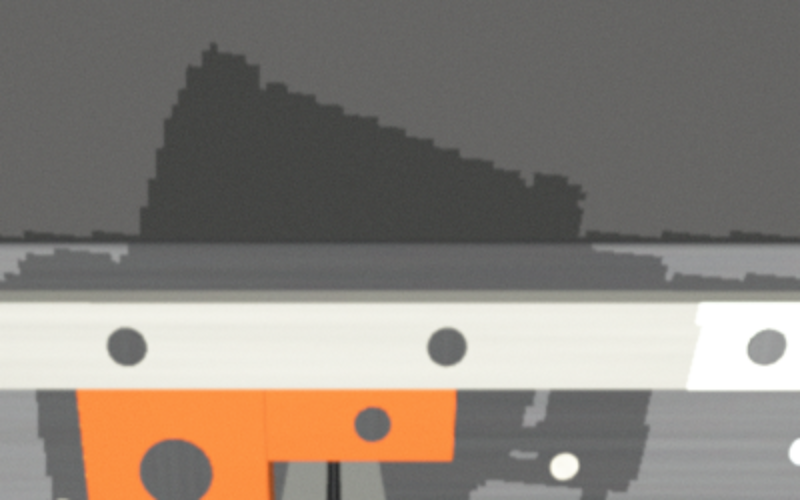

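Steady at about 5 N against the rail and 4 N along it, still flush. Continuing.

Call:
drive_tool([
  [[0,0,0],[-4,0,0],0],
  [[0,0,0],[-5,0,0],0],
  [[0,0,0],[-5,0,0],0],
  [[0,0,0],[-5,0,0],0],
  [[0,0,0],[-5,0,0],0],
  [[0,0,0],[-5,0,0],0],
  [[0,0,0],[-5,0,0],0],
  [[0,0,0],[-5,0,0],0],
  [[0,0,0],[-5,0,0],0],
  [[0,0,0],[-5,0,0],0],
  [[0,0,0],[-5,0,0],0],
  [[0,0,0],[-5,0,0],0],
  [[0,0,0],[-5,0,0],0],
  [[0,0,0],[-5,0,0],0],
  [[0,0,0],[-5,0,0],0],
  [[0,0,0],[-5,0,0],0],
  [[0,0,0],[-5,0,0],0],
])

```text
time_s: 14.2
ee_pos: [0.5655, -0.0172, 0.0312]
eef_rot: [3.14, -0.0, -1.472]
force: [-4.6, -3.6, 0.6]
grip_width: 0.0008
```

Run:
```python
from station import ctrl
from h import *
o=ctrl.get_obs(); print(inv(f,o["ee_pos"]),o["ee_pos"],o["force"],o["grip_width"])
c=ctrl.calibration("wrist")
im=ctrl.camera("wrist"); cv2.imwrite("pics/w8.png",cv2.resize(im[50:300,50:450,::-1],None,fx=2,fy=2))
```

```text
[[43.0799    33.1114538]] [ 0.56554787 -0.01724129  0.03117967] [-4.63306055 -3.58796675  0.58190565] 0.0007563677709447277
```

View pics/w8.png

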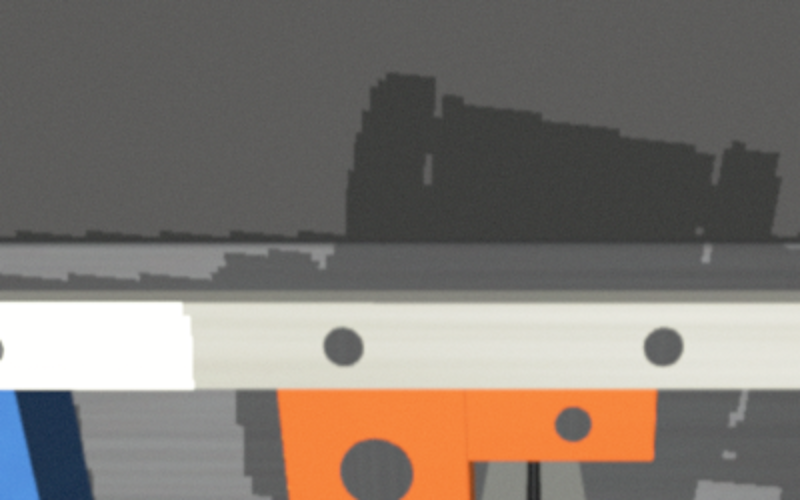

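The spacer is still flush, and the end stop is to its left (bottom edge of its face at about crop x 75–90). I'll go 50 mm more, then check.

Call:
drive_tool([
  [[0,0,0],[-5,0,0],0],
  [[0,0,0],[-5,0,0],0],
  [[0,0,0],[-5,0,0],0],
  [[0,0,0],[-5,0,0],0],
  [[0,0,0],[-4,0,0],0],
  [[0,0,0],[-4,0,0],0],
  [[0,0,0],[-4,0,0],0],
  [[0,0,0],[-4,0,0],0],
  [[0,0,0],[-4,0,0],0],
  [[0,0,0],[-4,0,0],0],
  [[0,0,0],[-3,0,0],0],
  [[0,0,0],[-3,0,0],0],
])

```text
time_s: 15.75
ee_pos: [0.5606, 0.0325, 0.0312]
eef_rot: [3.14, -0.0, -1.472]
force: [-4.9, -3.2, 1.1]
grip_width: 0.0003
```

Run:
```python
from station import ctrl
from h import *
o=ctrl.get_obs(); print(inv(f,o["ee_pos"]),o["ee_pos"],o["force"],o["grip_width"])
im=ctrl.camera("wrist"); cv2.imwrite("pics/w9.png",cv2.resize(im[50:300,100:500,::-1],None,fx=2,fy=2))
```

```text
[[43.16639839 83.07511401]] [0.56063098 0.03247993 0.03115194] [-4.92856547 -3.19817713  1.11524654] 0.00033872223621731146
```

View pics/w9.png

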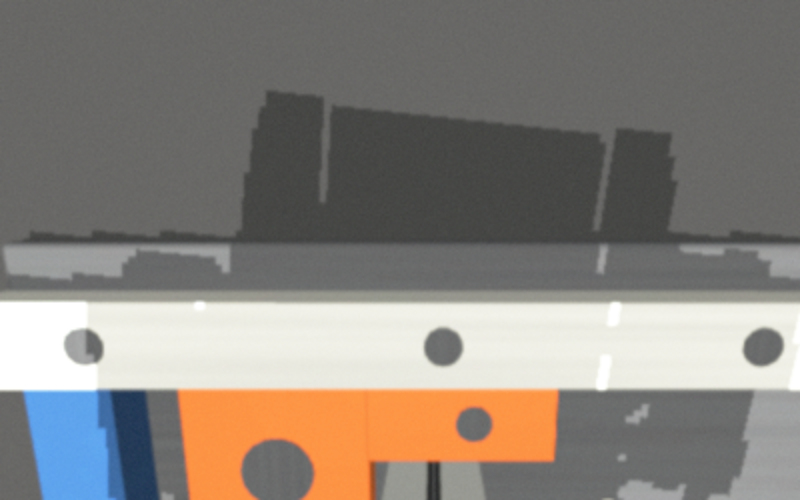

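About 19 mm of gap remains to the stop, from crop x ≈ 107 to 178.

Call:
drive_tool([
  [[0,0,0],[-3,0,0],0],
  [[0,0,0],[-3,0,0],0],
  [[0,0,0],[-3,0,0],0],
  [[0,0,0],[-2,0,0],0],
  [[0,0,0],[-2,0,0],0],
  [[0,0,0],[-1,0,0],0],
  [[0,0,0],[-1,0,0],0],
  [[0,0,0],[0,0,0],0],
])

```text
time_s: 16.8
ee_pos: [0.5592, 0.0475, 0.0312]
eef_rot: [3.14, -0.0, -1.472]
force: [-3.8, -3.2, 1.2]
grip_width: 0.0005
```

Run:
```python
from station import ctrl
from h import *
o=ctrl.get_obs(); print(inv(f,o["ee_pos"]),o["ee_pos"],o["force"],o["grip_width"])
im=ctrl.camera("wrist"); cv2.imwrite("pics/w10.png",cv2.resize(im[100:350,100:500,::-1],None,fx=2,fy=2))
```

```text
[[43.21897792 98.1221072 ]] [0.55917661 0.04745656 0.03115858] [-3.80475032 -3.17876126  1.20418727] 0.0005316760151795932
```

View pics/w10.png

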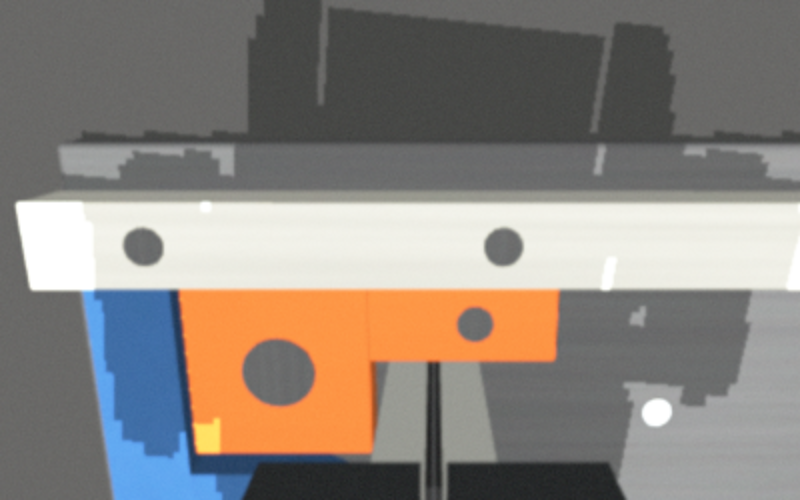

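The stop's face is about 2–3 mm from the head. I'll go in 1 mm rows until the force rises.

Call:
drive_tool([
  [[0,0,0],[-1,0,0],0],
  [[0,0,0],[-1,0,0],0],
  [[0,0,0],[-1,0,0],0],
  [[0,0,0],[0,0,0],0],
])

```text
time_s: 17.35
ee_pos: [0.5588, 0.0505, 0.0311]
eef_rot: [3.14, -0.0, -1.472]
force: [-4.8, -2.2, 0.2]
grip_width: 0.0006
```

Call:
drive_tool([
  [[0,0,0],[-1,0,0],0],
  [[0,0,0],[-1,0,0],0],
  [[0,0,0],[0,0,0],0],
])

```text
time_s: 17.73
ee_pos: [0.5587, 0.0524, 0.0311]
eef_rot: [3.14, -0.0, -1.472]
force: [-4.2, -2.3, -0.3]
grip_width: 0.0004
```

Run:
```python
from station import ctrl
from h import *
o=ctrl.get_obs(); print(inv(f,o["ee_pos"]),o["ee_pos"],o["force"],o["grip_width"])
im=ctrl.camera("wrist"); cv2.imwrite("pics/w11.png",cv2.resize(im[180:340,100:300,::-1],None,fx=4,fy=3.7))
```

```text
[[ 43.21651006 103.12663041]] [0.55867304 0.05243569 0.0311217 ] [-4.17732487 -2.31686138 -0.25838952] 0.00042975326934708403
```

View pics/w11.png

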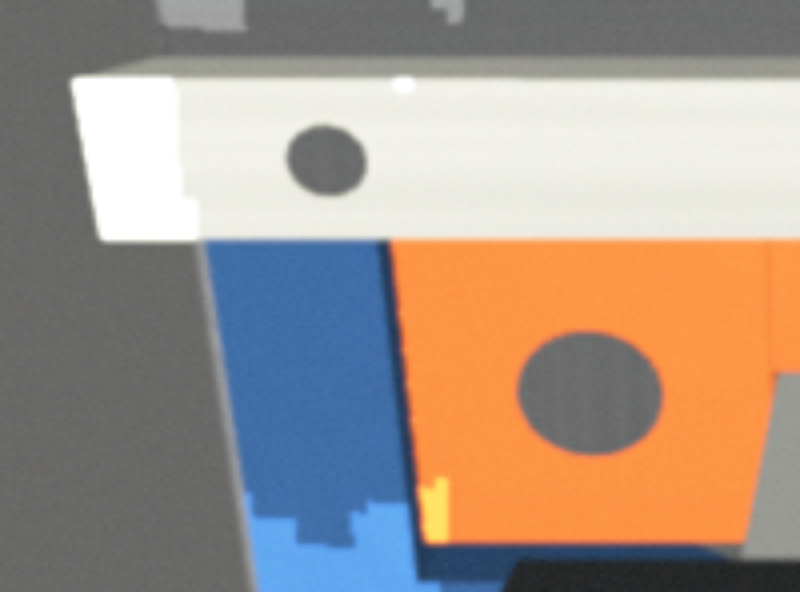

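Only a thin dark sliver (crop x ≈ 385–392) is left between the stop and the head. A little further.

Call:
drive_tool([
  [[0,0,0],[-1,0,0],0],
  [[0,0,0],[-0.5,0,0],0],
  [[0,0,0],[0,0,0],0],
])

```text
time_s: 18.15
ee_pos: [0.5586, 0.0528, 0.0312]
eef_rot: [3.14, -0.002, -1.472]
force: [-4.0, -11.7, 0.3]
grip_width: 0.0007
```

The head is against the end stop (11.7 N along the rail). I'll hold, then back off diagonally out of the notch and go up.

Call:
drive_tool([
  [[0,0,0],[0,0,0],0],
  [[0,0,0],[0,0,0],0],
  [[0,0,0],[1.5,1,0],0],
  [[0,0,0],[3,3,0],0],
  [[0,0,0],[5,6,0],0],
  [[0,0,0],[5,8,0],0],
  [[0,0,0],[0,0,-8],0],
  [[0,0,0],[0,0,-20],0],
  [[0,0,0],[0,0,-35],0],
  [[0,0,0],[0,0,-40],0],
  [[0,0,0],[0,10,-40],0],
  [[0,0,0],[0,10,-20],0],
  [[0,0,0],[0,0,0],0],
])

```text
time_s: 19.77
ee_pos: [0.523, 0.036, 0.1963]
eef_rot: [-3.138, -0.0, -1.472]
force: [0.1, 0.1, -0.4]
grip_width: 0.0006
```

Run:
```python
from station import ctrl
from h import *
import json
o=ctrl.get_obs(); print(inv(f,o["ee_pos"]),o["ee_pos"],o["force"],o["grip_width"])
c=ctrl.calibration("wrist"); json.dump({k:np.asarray(v).tolist() for k,v in c.items()},open("w12.json","w"))
im=ctrl.camera("wrist"); cv2.imwrite("pics/w12.png",im[:,:,::-1])
cv2.imwrite("pics/w12c.png",cv2.resize(im[60:240,160:400,::-1],None,fx=3.3,fy=3.3,interpolation=cv2.INTER_CUBIC))
im=ctrl.camera("top"); cv2.imwrite("pics/top12.png",im[:,:,::-1])
```

```text
[[ 6.10524032 90.32695488]] [0.52302995 0.03598432 0.19629904] [ 0.08294455  0.07770136 -0.43095617] 0.0006047976607478541
```

View pics/w12.png

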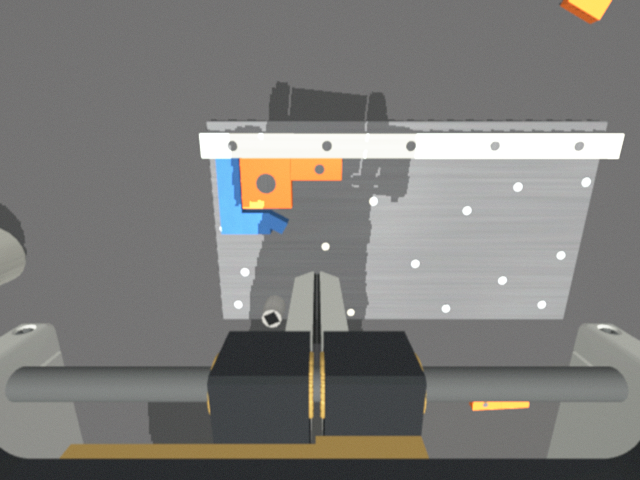

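View pics/w12c.png

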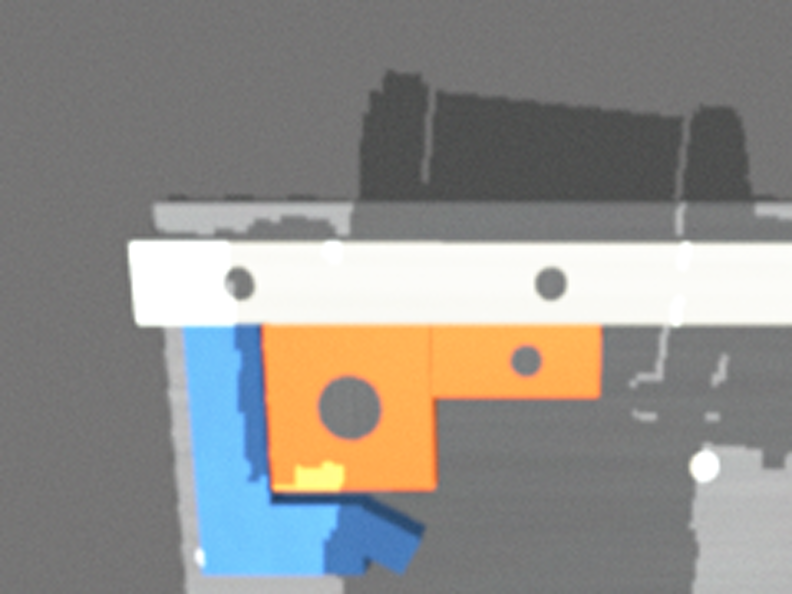

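View pics/top12.png

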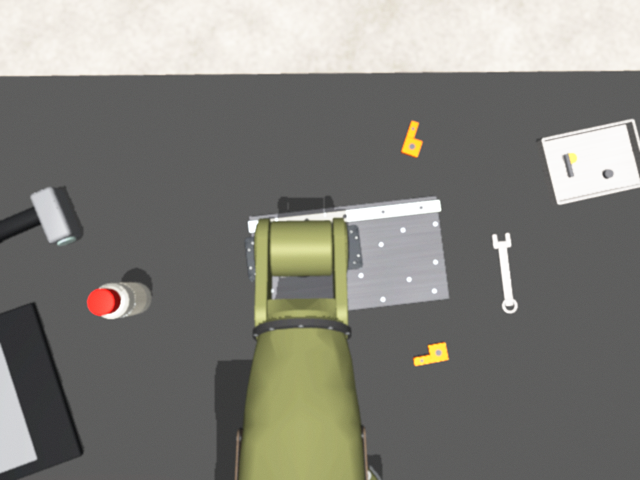

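The spacer is in the pocket: its head touches the stop face at crop x ≈ 265 and its straight side meets the rail at row 325. The spray can (120,300) and the wrench (505,275) are where they were. One numeric check before handing in.

Run:
```python
from station import ctrl
from h import *
import json
a=json.load(open("w1.json"));b=json.load(open("w12.json"))
print("socket",inv(f,ray(a,(97,256),.044)),inv(f,ray(b,(272,319),.044)))
u=lambda x,y:((x+.5)/3.3-.5+160,(y+.5)/3.3-.5+60)
for n,p,z in [("front",(262,325),.028),("tail",(602,325),.028),("sh",(434,399),.028),("railL",(136,325),.032),("stopface top at rail",(262,325),.032)]:
    print(n,inv(f,ray(b,u(*p),z)))
ctrl.hand_in()
```

```text
socket [[-90.22448167 135.97278473]] [[-90.24370697 136.11999117]]
front [[ 74.80295942 164.03550064]]
tail [[74.76931554 64.13784248]]
sh [[ 53.26057028 113.95831907]]
railL [[ 74.96241108 199.69026433]]
stopface top at rail [[ 74.95009797 163.12935527]]
the job is handed in; nothing more can be done
```

The spacer is home in the corner pocket, flush with the rail and against the end stop, and the job is handed in. No verdict was reported.

**What I did:** With the closed fingertips I pushed the head's side until the spacer lay flat on the rail. I then moved the fingers into the shoulder notch and slid the spacer along the rail until the force rose to about 12 N at the end stop. After that I backed out and raised the hand well clear. Robot time was about 20 s of the 64 s allowed.

**Last checks:**
- **Spacer:** the wrist picture puts the front corner at (74.8, 164.0) mm and the tail corner at (74.8, 64.1) mm in the fixture's frame. Home is (75, 165) and (75, 65), so it agrees within about 1 mm. I took no side view at the end; it looked flat in the wrist view.
- **Socket:** moved by less than 0.2 mm, which is within the measuring error.
- **Spray can and wrench:** at the same pixels in the top view as at the start.
- **Force on the hand:** about zero after backing out.

**Disagreements:** my two fixture measurements differed by about 1.5 mm. Some plate corners were up to 3 pixels off in the wrist fit, so I relied on touch to find the rail and the stop. The first push also reached 22 N briefly against the rail, more than I intended but within the limits.

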